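Turn the inspection mirror on a new copper vase

TASK

Stand the slender copper vase upright midway between the two knobbed brass weights and let go of it. Then twist the sprung mirror by the wooden handle on its top until the bench camera sees the vase reflected in the middle of the mirror, and finish while still gripping the handle and holding the mirror at that angle (it springs back if let go). Leave the weights and everything else on the bench standing where they are.

Things in the scene. Friction and masses are not known exactly. Their poses are not given: they have to be found in the camera images.
- vase: loose slender solid copper vase, 95 mm tall, about 0.25 kg: straight round body 44 mm across from 10 to 62 mm height, neck 26 mm across at 74-82 mm, flared lip 36 mm across; starts upright; origin at the centre of its underside, z up
- weight1: one of two loose, equal brass weights, 44 mm across, 50 mm tall with a small 24 mm knob on top, 0.5 kg; origin at the centre of its underside; the two stand 170 mm apart, centre to centre
- weight2: the other brass weight, same shape; origin at the centre of its underside
- spot (a point): point on the bench surface midway between the two weights, where the vase has to stand
- lens (a point): centre of the front of the lens of the fixed bench camera (grey box 44 mm high on a dark column), 140 mm above the bench, looking straight at the mirror; it stands as far from the mirror's axis (180 mm) as the spot does
- mirror_face (a point): centre of the bright reflecting face (the back is dark; 76 mm wide, 88 mm high, upright) of the swivelling mirror, 100 mm above the bench, 6 mm in front of the vertical swivel axis; its x axis points straight out of the face (the mirror's normal, level), y along the face, z up. The camera sees the vase in the middle of the mirror when the normal bisects, seen from above, the directions from the mirror to the lens and to the vase
- mirror_handle (a point): grip point on the swivel axis, 180 mm above the bench, in the wooden handle block on top of the mirror: 14 mm thick along its x (the mirror's normal), 42 mm long along its y, from 158 to 198 mm height; it turns with the mirror, whose frame (84 mm wide, 148 mm high) is directly below
- mirror (a joint): swivel angle of the mirror in rad on its fixed stand (dark round foot, 100 mm across), growing counterclockwise seen from above; 0 at rest, range -0.3 to 1.3; a spring of about 0.08 N m/rad turns it back to 0 when let go; the angle needed lies at about 0.3 to 0.85
- bowl: bystander: loose copper bowl, 100 mm across, 45 mm high; origin under its centre
- beaker: bystander: loose wide open copper beaker, 66 mm across, 55 mm high; origin under its centre
- hammer: bystander: loose hammer lying along its x, handle to -x
- punch: bystander: loose round steel punch lying along its x, 12 mm thick, about 120 mm long
- jar: bystander: loose amber glass jar, 60 mm across, 90 mm high; origin under its centre
- mug: bystander: loose copper mug, 72 mm across, 80 mm high, handle at its +y; origin under its centre
- tin: bystander: loose flat round tin, 52 mm across, 35 mm high; origin under its centre
Things that resemble listed ones, but are neither listed nor needed, are in the scene too. Leave any purple look-alike of the part that bears spot alone.

How it is judged:
On the way, in this order (a step that is already met when the one before it is completed fails the run):
1. the vase stands upright midway between the weights, released (horizontal distance between vase and spot below 0.02 m and angle between vase's own z axis and vertical below 0.1 rad and height (world z) of vase below 0.006 m and contact force between the fingers and vase below 0.1 N and linear speed of vase below 0.02 m/s), for 0.3 s.
2. the mirror is gripped and turned so that the camera sees the vase in it (all of step 1 and y of lens in the frame of mirror_face between 0.0872 and 0.1192 m and y of vase in the frame of mirror_face between -0.1292 and -0.0772 m and contact force between the fingers and mirror above 1 N), for 0.3 s.
At the end, for the whole second after the job is handed in: The vase stands upright, released, within 20 mm of midway between the weights; the fingers press the mirror's handle with over 1 N; in the mirror's frame the lens lies 103 mm (within 16) to +y and the vase 103 mm (within 26) to -y, so the angle is right to about 0.1 rad (all of step 2); the arm keeps its last pose, push and grip.
It fails at once if a brass weight is shifted by more than 15 mm or knocked over (distance of any of weight1, weight2 from where it was at the start of the episode above 0.015 m or angle between any of weight1, weight2's own z axis and vertical above 0.3 rad).
It fails at once if a bystander is shifted by more than 25 mm or knocked over (distance of any of bowl, beaker, hammer, punch, jar, mug, tin from where it was at the start of the episode above 0.025 m or angle between any of bowl, beaker, jar, mug, tin's own z axis and vertical above 0.3 rad).
It fails at once if the vase is knocked over (angle between vase's own z axis and vertical above 0.7 rad).
It also fails if it takes over 56 s, if anything falls off the work surface, if the arm or the gripper's body presses on something with over 40 N, if the wrist force passes 120 N, or if a joint passes its speed limit or range.

ROBOT

A 6-joint arm with a two-finger parallel gripper is mounted at the origin on the work surface. World frame = base frame: x ahead of the robot, y to its left, z up, the work surface at z = 0. Lengths are in m, angles in rad, forces in N, time in s.
With the tool pointing down it reaches from about 0.35 to 0.775 m from the base axis. Payload 7.3 kg.
Tool frame: the origin (TCP) lies on the centre line of the jaws, within the pads' length; the fingertips stand 11 mm ahead of it and the grasp point (between the pads) lies 8 mm behind it; y points along the fingers, z is the direction in which the jaws open and shut, and the axes are right-handed (so a half turn about y gives the same grasp; the last joint's range is limited). The gripper opens to 92 mm and grips with 3 to 60 N. Pads are 19 mm wide; open, the fingers measure 130 mm over their backs; the gripper's body (75 mm by 190 mm) begins 47 mm behind the grasp point.
Start: joints at [-1.354, 0.342, 1.524, -0, 1.275, -0.146], TCP at [0.186, -0.491, 0.238] pointing down, gripper open.
Joint ranges: [-2.53, 2.53], [-0.77, 2.02], [0.04, 2.7], [-1, 4.14], [0.28, 2.66], [-3.11, 3.11]. Speed limits (rad/s): [2.57, 2.57, 3.14, 3.14, 3.14, 3.14].

INTERFACE

Orientations are given as [roll, pitch, yaw] about the fixed x, y, z axes, in that order (R = Rz(yaw) Ry(pitch) Rx(roll)).
In Python, from cell import robot, cams gives the robot as it stands.
- The arm moves only by the tool apply_moves, never from a script. Its argument "plan" is a list of rows, each a list of 7 numbers: the shift along the tool's x, y, z in m, then the turn, a rotation vector about the tool's x, y, z in degrees, then the gripper command: -1 is fully open, 1 is shut, values between are in proportion. A call has exactly 5 rows; each row is the pose to reach, as a shift and turn from the pose commanded when the call began, along the tool's axes at that moment; what a row does not reach only later rows make up. A row lasts 1/8 s, in which the tool goes at most 62.5 mm and 10.7 degrees, less where a joint would pass 70% of its speed; a pose out of reach is approached as far as the arm can. A call with a gripper value outside its range is refused whole. The fingers move at their own pace and stop on an object; "squeeze" is the grip in N (left out, the last holds). Time passes only in rows, so rows that repeat a pose let the fingers close, or fill a call up. It gives the time, the measured TCP pose, the force and the opening at its end, in the units of the state.
- robot.observe(): the state, without advancing time (a new reading comes with each control period).
- cams.read_camera(name): name is "side" or "top" or "wrist"; returns the picture (480x640x3 uint8, blue, green, red); there is no depth.
- cams.calibration(name): a dict with "fx", "fy", "cx", "cy" (pixels), "extrinsics" (4x4, takes a point from world to camera coordinates); the wrist camera has in their place "T_tool_cam" (4x4, takes a point from camera to tool coordinates, whose origin is the TCP and whose axes are the tool frame's). Camera axes: x right, y up, looking along -z (the intrinsics and any distortion apply to the point x, -y, -z); pixel columns grow to the right and rows downward; lengths in m; the calibration is good to about 2 mm. A picture is of the moment at which its call begins: read the wrist's pose just before it. calibration takes no time and is no camera call.
- robot.hand_in(): hands the job in, once; it reports no verdict.
The state is a dict: "time": time; "qpos": joint angles; "qvel": joint speeds; "joint_efforts": joint torques, N m; "tool_pos": TCP position; "tool_rot": TCP orientation; "contact_force": force on the tool from outside, world axes, zero at the start; "torque": the same for the moment, N m; "opening": finger opening in m.
Only numpy, scipy, OpenCV 4.12 (cv2) and the standard library are available. Lean on these libraries where they do the work, as an engineer would, in place of code of your own. Each camera call takes 0.05 s, during which the arm holds its last target. There are 200 camera calls.

## Working session

There is one attempt and no reset: what is moved stays moved. The work goes in short steps, Python scripts to look and compute and a tool call to move; the robot and the scene stay as the last step left them, time stands still between calls to the robot, and variables do not carry over. Pictures are saved under pics/ and viewed, about 8 in all and at most 12, crops included, and the job is handed in when it is done.

Besides the shell and the picture viewer there is one more tool, called by a JSON object that holds its "name" and its "arguments", one argument or row to a line. apply_moves: Moves the arm, as the interface text tells. Its arguments: {"type":"object","properties":{"plan":{"type":"array","items":{"type":"array","items":{"type":"number"}}},"squeeze":{"type":"number"}},"required":["plan"]}

```bash
mkdir -p pics; ls
python3 - <<'E'
from cell import robot,cams
import cv2,numpy as np
np.set_printoptions(precision=4,suppress=True)
print(robot.observe())
for n in ["top","side"]:
    cv2.imwrite(f"pics/{n}0.png",cams.read_camera(n)); print(n,cams.calibration(n))
print(cams.calibration("wrist"))
E
```

```text
pics
{'time': 0.0, 'qpos': array([-1.354 ,  0.3427,  1.525 , -0.    ,  1.2754, -0.146 ]), 'qvel': array([ 0.0013,  0.0014, -0.0007,  0.0004, -0.0015,  0.0004]), 'joint_efforts': array([  0.0002, -43.124 , -24.4219,   0.0716,   0.0559,  -0.0001]), 'tool_pos': array([ 0.1862, -0.4904,  0.237 ]), 'tool_rot': array([-1.5723,  0.0002, -2.7788]), 'contact_force': array([ 0.4923,  0.1113, -0.5578]), 'torque': array([0.0089, 0.0375, 0.0109]), 'opening': 0.09190745736687252}
top {'fx': 620.8923280838387, 'fy': 620.8923280838387, 'cx': 317.4114593319355, 'cy': 228.13685807706003, 'extrinsics': array([[ 0.0133, -0.9996,  0.0245, -0.0782],
       [ 0.9922,  0.0162,  0.1237, -0.5236],
       [-0.1241,  0.0226,  0.992 , -1.6088],
       [ 0.    ,  0.    ,  0.    ,  1.    ]])}
side {'fx': 572.1917014128129, 'fy': 572.1917014128129, 'cx': 329.0199440133433, 'cy': 241.6362410283542, 'extrinsics': array([[ 0.9622, -0.272 , -0.0139, -0.4862],
       [ 0.182 ,  0.604 ,  0.7759, -0.1733],
       [-0.2026, -0.7491,  0.6307, -1.3702],
       [ 0.    ,  0.    ,  0.    ,  1.    ]])}
{'fx': 335.8536923684559, 'fy': 335.8536923684559, 'cx': 320.21692942749394, 'cy': 236.96398346218612, 'T_tool_cam': array([[-0.0007, -0.9506, -0.3104, -0.0856],
       [ 0.0006,  0.3104, -0.9506, -0.1469],
       [ 1.    , -0.0009,  0.0003,  0.0004],
       [ 0.    ,  0.    ,  0.    ,  1.    ]])}
```

View pics/top0.png

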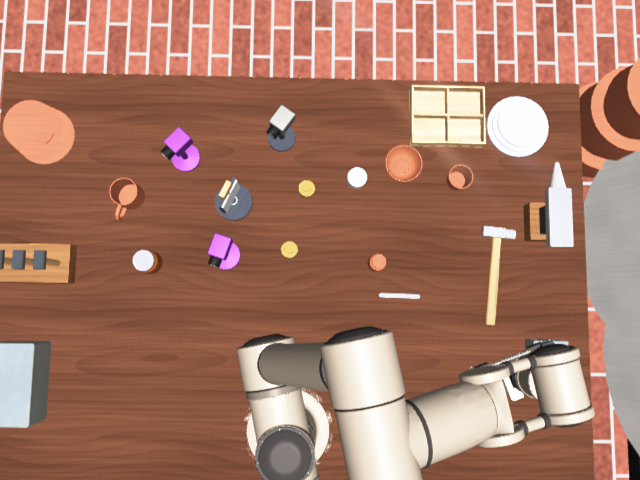

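View pics/side0.png

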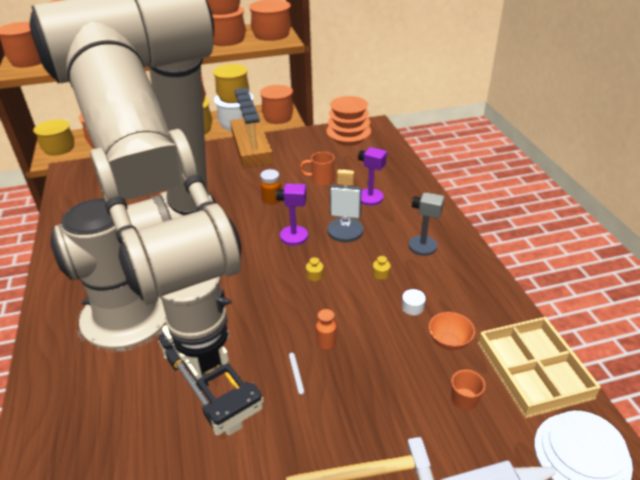

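Top view: vase at (377,262), weights at (307,188) and (289,250), mirror foot at (234,202), grey camera at (282,120). The purple look-alike cameras are at (183,150) and (224,250). In the side view the vase is at (326,330), the weights at (382,268) and (315,269), and the mirror at (345,205).

```bash
cat > h.py <<'E'
import numpy as np,cv2
from cell import robot,cams
from scipy.spatial.transform import Rotation as R
np.set_printoptions(precision=4,suppress=True)
def cam(n,tp=None,tr=None):
    c=cams.calibration(n)
    if n=="wrist":
        T=np.eye(4);T[:3,:3]=R.from_euler('xyz',tr).as_matrix();T[:3,3]=tp
        return c,T@c["T_tool_cam"]
    return c,np.linalg.inv(c["extrinsics"])
def ray(C,u,v):
    c,T=C
    d=T[:3,:3]@np.array([(u-c["cx"])/c["fx"],-(v-c["cy"])/c["fy"],-1]);return T[:3,3],d/np.linalg.norm(d)
def onz(C,u,v,z):
    o,d=ray(C,u,v);return o+d*(z-o[2])/d[2]
def proj(C,p):
    c,T=C;q=np.linalg.inv(T)@np.r_[p,1];return c["cx"]+c["fx"]*q[0]/-q[2],c["cy"]-c["fy"]*q[1]/-q[2]
def tri(Ca,a,Cb,b):
    (o1,d1),(o2,d2)=ray(Ca,*a),ray(Cb,*b)
    s=np.linalg.lstsq(np.c_[d1,-d2],o2-o1,rcond=None)[0]
    p,q=o1+s[0]*d1,o2+s[1]*d2;return (p+q)/2,np.linalg.norm(p-q)
def blobs(img,lo,hi,box,amin=15):
    m=cv2.inRange(cv2.cvtColor(img,cv2.COLOR_BGR2HSV),lo,hi);k=np.zeros_like(m);x0,y0,x1,y1=box;k[y0:y1,x0:x1]=m[y0:y1,x0:x1]
    n,_,s,c=cv2.connectedComponentsWithStats(k);return [(c[i],s[i]) for i in range(1,n) if s[i][4]>=amin]
E
python3 - <<'E'
from h import *
t=cv2.imread("pics/top0.png");s=cv2.imread("pics/side0.png");T=cam("top");S=cam("side")
Y=((20,120,90),(34,255,255));O=((0,120,60),(12,255,255))
for nm,im,C,b in (("top",t,T,(270,170,330,265)),("side",s,S,(295,250,400,285))):
    for c,st in blobs(im,*Y,b): print("weight",nm,c,st,onz(C,*c,.03)[:2])
hsv=cv2.cvtColor(t,cv2.COLOR_BGR2HSV)
print("hsv vase,table",hsv[262,377],hsv[280,340])
for c,st in blobs(t,(0,150,120),(14,255,255),(355,245,400,280)): print("vase top",c,st,onz(T,*c,.08))
for c,st in blobs(s,(0,150,120),(14,255,255),(305,305,345,355)): print("vase side",c,st)
a=cv2.resize(t[90:280,190:400],None,fx=3.0,fy=3.0,interpolation=cv2.INTER_CUBIC)
cv2.imwrite("pics/c1.png",a)
b=cv2.resize(s[140:360,270:460],None,fx=2.7,fy=2.7,interpolation=cv2.INTER_CUBIC);cv2.imwrite("pics/c2.png",b)
E
```

```text
weight top [305.7059 189.7549] [299 181  16  16 102] [ 0.6279 -0.0379]
weight top [289.2295 249.0656] [281 242  17  16 122] [0.4683 0.0031]
weight side [380.9965 266.8685] [373 256  17  22 289] [ 0.6289 -0.0465]
weight side [314.2042 268.3944] [306 258  17  22 284] [ 0.4658 -0.0037]
hsv vase,table [ 10 118 245] [ 10 139 138]
vase top [372.15  262.925] [369 254  11  18  40] [ 0.4315 -0.2106  0.08  ]
vase side [324.4002 329.3251] [ 305  305   40   50 1984]
```

View pics/c1.png

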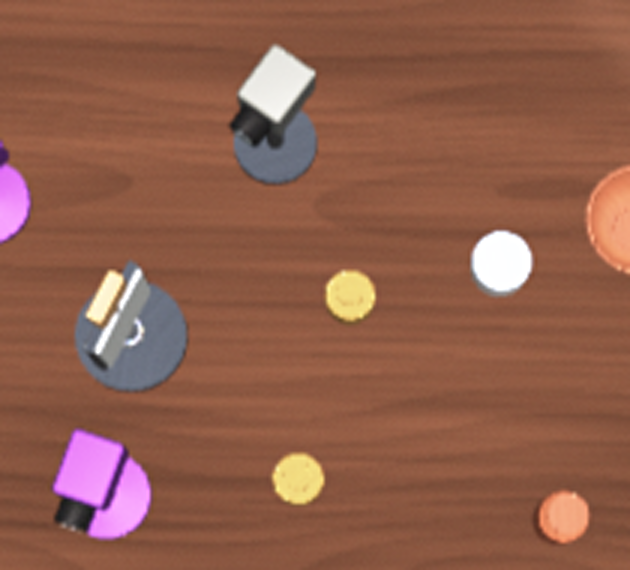

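View pics/c2.png

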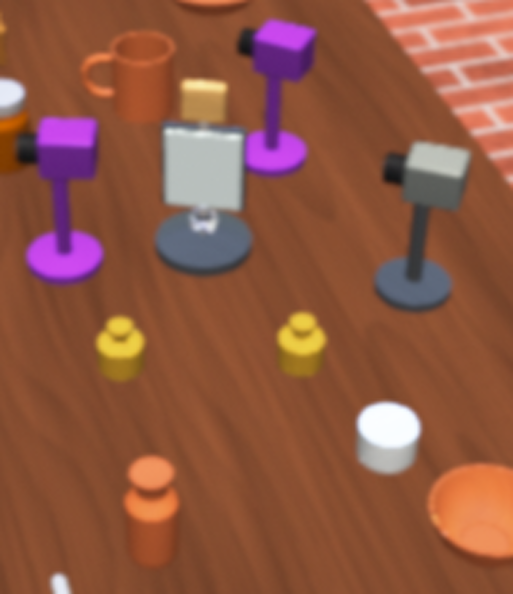

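Run:
```python
from h import *
T=cam("top");S=cam("side")
f1=lambda u,v:(u/3+190,v/3+90); f2=lambda u,v:(u/2.7+270,v/2.7+140)
print("vase lip",tri(T,f1(567,511),S,f2(151,473)),onz(T,*f1(567,511),.095))
for a,b in (((351,295),(302,340)),((298,478),(120,342))):
    print("w",tri(T,f1(*a),S,f2(*b)),onz(T,*f1(*a),.036))
w1=onz(T,*f1(351,295),.036);w2=onz(T,*f1(298,478),.036)
sp=(w1+w2)/2;print("spot",sp,np.linalg.norm(w1-w2))
ax=onz(T,*f1(131,335),.01);print("axis foot",ax,"side",onz(S,*f2(204,240),.012))
h=onz(T,*f1(104,297),.198);print("handle",h,tri(T,f1(104,297),S,f2(204,84)))
L=onz(T,*f1(243,126),.14);Ls=onz(S,*f2(390,169),.14);print("lens",L,Ls,"side body",tri(T,f1(277,85),S,f2(435,160)))
print("stand",onz(T,*f1(276,142),.005))
for A in(ax,h):
    a=np.arctan2(*(L-A)[1::-1]);b=np.arctan2(*(sp-A)[1::-1]);print("d lens,spot",np.linalg.norm((L-A)[:2]),np.linalg.norm((sp-A)[:2]),"ang",a,b,"normal",(a+b)/2)
p=[onz(T,*f1(*q),z) for q,z in (((85,315),.198),((104,271),.198),((103,323),.198),((125,279),.198),((95,362),.148),((132,265),.148),((104,366),.148),((147,283),.148))]
for i in (0,2,4,6):
    d=p[i+1]-p[i];print("edge",np.linalg.norm(d),"normal yaw",np.arctan2(d[1],d[0])-np.pi/2)
```

```text
vase lip (array([ 0.4366, -0.2263,  0.0935]), np.float64(0.0016744527690150247)) [ 0.4373 -0.2263  0.095 ]
w (array([ 0.6327, -0.0414,  0.0278]), np.float64(0.0008641466967809737)) [ 0.6307 -0.0412  0.036 ]
w (array([0.4679, 0.0027, 0.0298]), np.float64(0.0004992304048499075)) [0.4671 0.0026 0.036 ]
spot [ 0.5489 -0.0193  0.036 ] 0.16938177505441968
axis foot [0.5957 0.1552 0.01  ] side [0.596  0.1508 0.012 ]
handle [0.5947 0.1561 0.198 ] (array([0.5957, 0.1559, 0.1976]), np.float64(0.0019904175578435127))
lens [0.7532 0.052  0.14  ] [0.7487 0.0475 0.14  ] side body (array([0.7828, 0.0236, 0.1595]), np.float64(0.0008282385446243098))
stand [0.7772 0.0292 0.005 ]
d lens,spot 0.1883035729656241 0.1806412429596698 ang -0.5796664150070351 -1.8328487487890286 normal -1.206257581898032
d lens,spot 0.1896297414480731 0.18126217471698683 ang -0.5807926168800197 -1.8262669184622387 normal -1.2035297676711292
edge 0.038452559640402416 normal yaw -1.9411925648331372
edge 0.0394072023492028 normal yaw -1.9984931041945084
edge 0.08605461797117238 normal yaw -1.899835168865733
edge 0.07722095610125845 normal yaw -2.0142202321368683
```

```bash
cat >> h.py <<'E'
def goal(x,y,z,psi=None):
    o=robot.observe();r0=R.from_euler('xyz',o["tool_rot"])
    psi=o["tool_rot"][2] if psi is None else psi
    r1=R.from_euler('xyz',[-np.pi/2,0,psi])
    print("t",o["time"],"pos",o["tool_pos"],"rot",o["tool_rot"],"open",o["opening"],"F",o["contact_force"],"q",o["qpos"])
    print("shift",r0.inv().apply(np.array([x,y,z])-o["tool_pos"]),"turn deg",(r0.inv()*r1).as_rotvec(degrees=True))
E
python3 - <<'E'
from h import *
T=cam("top")
print(onz(T,380,295,.006),onz(T,420,296,.006),onz(T,497,232,.02),onz(T,491,322,.01))
goal(.437,-.2263,.150)
E
```

```text
[ 0.3516 -0.24    0.006 ] [ 0.3504 -0.3469  0.006 ] [ 0.5238 -0.553   0.02  ] [ 0.2844 -0.5347  0.01  ]
t 0.1 pos [ 0.1863 -0.4905  0.2371] rot [-1.5722  0.0002 -2.7788] open 0.09137469634921547 F [0.5774 0.3461 0.5761] q [-1.354   0.3426  1.5249 -0.      1.2754 -0.146 ]
shift [-0.3282  0.0874 -0.1579] turn deg [ 0.0777  0.     -0.011 ]
```

{"name": "apply_moves", "arguments": {
  "plan": [
    [-0.04, 0, -0.019, 0, 0, 0, -1],
    [-0.09, 0, -0.043, 0, 0, 0, -1],
    [-0.14, 0, -0.067, 0, 0, 0, -1],
    [-0.19, 0, -0.091, 0, 0, 0, -1],
    [-0.24, 0, -0.115, 0, 0, 0, -1]
  ]
}}

```text
time: 0.72
tool_pos: [0.3708, -0.2966, 0.2375]
tool_rot: [-1.571, -0.0, -2.779]
contact_force: [0.5, -0.1, -0.2]
opening: 0.0917
```

{"name": "apply_moves", "arguments": {
  "plan": [
    [-0.04, 0.01, -0.019, 0, 0, 0, -1],
    [-0.07, 0.03, -0.034, 0, 0, 0, -1],
    [-0.088, 0.05, -0.043, 0, 0, 0, -1],
    [-0.088, 0.06, -0.043, 0, 0, 0, -1],
    [-0.088, 0.06, -0.043, 0, 0, 0, -1]
  ]
}}

```text
time: 1.35
tool_pos: [0.4363, -0.2269, 0.1771]
tool_rot: [-1.572, -0.001, -2.779]
contact_force: [-0.1, 0.2, 0.6]
opening: 0.092
```

Run:
```python
from h import *
o=robot.observe();im=cams.read_camera("wrist");cv2.imwrite("pics/w1.png",im)
C=cam("wrist",o["tool_pos"],o["tool_rot"])
for p in ((.437,-.2263,.095),(.437,-.2263,.062),(.437,-.2263,0)): print(proj(C,p))
goal(.437,-.2263,.047)
```

```text
(np.float64(319.48078563489486), np.float64(249.79791490870488))
(np.float64(319.63731176106955), np.float64(235.79491328764243))
(np.float64(319.851981657624), np.float64(216.59030519499814))
t 1.4 pos [ 0.4365 -0.2274  0.1778] rot [-1.5708 -0.0004 -2.7795] open 0.09238859926741178 F [ 0.4463 -0.1303  0.2939] q [-0.6359  0.3423  1.7031 -0.0004  1.0964  0.573 ]
shift [-0.0009  0.1308 -0.0008] turn deg [ 0.0009 -0.      0.0238]
```

View pics/w1.png

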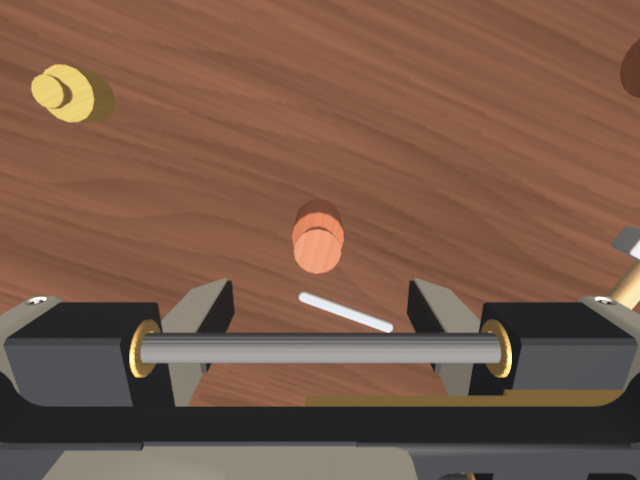

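The wrist view shows the vase lip at (317,250), against (319.5,250) predicted, so the position is confirmed. The punch at (345,310) is clear of both fingers, so I'm going down to grip.

{"name": "apply_moves", "arguments": {
  "plan": [
    [0, 0.03, 0, 0, 0, 0, -1],
    [0, 0.06, 0, 0, 0, 0, -1],
    [0, 0.09, 0, 0, 0, 0, -1],
    [0, 0.115, 0, 0, 0, 0, -1],
    [0, 0.13, 0, 0, 0, 0, -1]
  ]
}}

```text
time: 2.02
tool_pos: [0.4366, -0.2276, 0.0474]
tool_rot: [-1.57, 0.0, -2.78]
contact_force: [-0.6, 0.0, -0.1]
opening: 0.0917
```

{"name": "apply_moves", "arguments": {
  "plan": [
    [0, 0, 0, 0, 0, 0, -0.5],
    [0, 0, 0, 0, 0, 0, 0],
    [0, 0, 0, 0, 0, 0, 0.3],
    [0, 0, 0, 0, 0, 0, 0.6],
    [0, 0, 0, 0, 0, 0, 1]
  ],
  "squeeze": 20
}}

```text
time: 2.65
tool_pos: [0.4369, -0.2266, 0.048]
tool_rot: [-1.571, 0.0, -2.779]
contact_force: [-1.1, 3.0, 3.3]
opening: 0.0462
```

Run:
```python
from h import *
goal(.5489,-.0193,.18,-3.40)
```

```text
t 2.65 pos [ 0.4369 -0.2266  0.048 ] rot [-1.5708  0.0001 -2.7788] open 0.04618441495003401 F [-1.0964  3.0201  3.3415] q [-0.6343  0.5287  1.843   0.0002  0.7699  0.5736]
shift [-0.1783 -0.132  -0.154 ] turn deg [ 0.0031 35.5897 -0.0063]
```

{"name": "apply_moves", "arguments": {
  "plan": [
    [0, 0, 0, 0, 0, 0, 1],
    [0, 0, 0, 0, 0, 0, 1],
    [0, -0.02, 0, 0, 0, 0, 1],
    [0, -0.05, 0, 0, 0, 0, 1],
    [0, -0.09, 0, 0, 0, 0, 1]
  ]
}}

```text
time: 3.28
tool_pos: [0.4363, -0.2265, 0.1376]
tool_rot: [-1.573, -0.002, -2.779]
contact_force: [1.1, -0.1, -1.6]
opening: 0.0435
```

{"name": "apply_moves", "arguments": {
  "plan": [
    [0, -0.02, 0, 0, 0, 0, 1],
    [-0.01, -0.035, -0.01, 0, 2, 0, 1],
    [-0.04, -0.042, -0.035, 0, 8, 0, 1],
    [-0.07, -0.042, -0.06, 0, 14, 0, 1],
    [-0.1, -0.042, -0.086, 0, 20, 0, 1]
  ]
}}

```text
time: 3.9
tool_pos: [0.5004, -0.1101, 0.1794]
tool_rot: [-1.57, 0.0, -3.132]
contact_force: [-0.1, 0.5, -2.0]
opening: 0.0439
```

Run:
```python
from h import *
goal(.5489,-.0193,.18,-3.40)
```

```text
t 3.9 pos [ 0.5004 -0.1101  0.1794] rot [-1.5703  0.     -3.1318] open 0.043860809421772215 F [-0.0551  0.4973 -1.9949] q [-0.3659  0.3748  1.6475 -0.0005  1.1191  1.1952]
shift [-0.0494 -0.0006 -0.0903] turn deg [-0.0257 15.3682 -0.0061]
```

{"name": "apply_moves", "arguments": {
  "plan": [
    [-0.014, 0, -0.025, 0, 4.5, 0, 1],
    [-0.028, 0, -0.05, 0, 9, 0, 1],
    [-0.041, 0, -0.075, 0, 13, 0, 1],
    [-0.049, 0, -0.09, 0, 15.4, 0, 1],
    [-0.049, 0, -0.09, 0, 15.4, 0, 1]
  ]
}}

```text
time: 4.53
tool_pos: [0.5478, -0.0194, 0.1791]
tool_rot: [-1.57, -0.001, 2.889]
contact_force: [0.2, -0.1, -2.4]
opening: 0.0439
```

Run:
```python
from h import *
o=robot.observe();im=cams.read_camera("wrist");t=cams.read_camera("top")
C=cam("wrist",o["tool_pos"],o["tool_rot"])
for p in ((.6307,-.0412,.036),(.4671,.0026,.036),(.5489,-.0193,0),(.5489,-.0193,.095+.13)): print(proj(C,p))
cv2.imwrite("pics/m2.png",np.hstack([cv2.resize(im,(440,330)),cv2.resize(t[130:290,200:360],(330,330),interpolation=cv2.INTER_CUBIC)]))
for c,s in blobs(im,(20,100,80),(34,255,255),(0,0,640,480),100): print("w",c,s,onz(C,*c,.03))
goal(.5489,-.0193,.05,-3.40)
```

```text
(np.float64(321.0772375396616), np.float64(126.99712916230592))
(np.float64(319.2720301045906), np.float64(309.30313412826376))
(np.float64(320.1099597521046), np.float64(216.01644234328475))
(np.float64(319.89217929985693), np.float64(371.6866604847635))
w [317.3676 125.9841] [ 292  100   52   53 2141] [ 0.6323 -0.0384  0.03  ]
w [413.3304 358.2783] [410 337   7  40 115] [ 0.3826 -0.0777  0.03  ]
t 4.625 pos [ 0.5473 -0.0206  0.1793] rot [-1.5702 -0.0007  2.8876] open 0.04383775791429827 F [ 0.4251 -0.2893 -1.8369] q [-0.1773  0.4361  1.549  -0.0006  1.1572  1.6478]
shift [-0.0013  0.1293 -0.0018] turn deg [-0.0346  0.2514  0.0389]
```

View pics/m2.png

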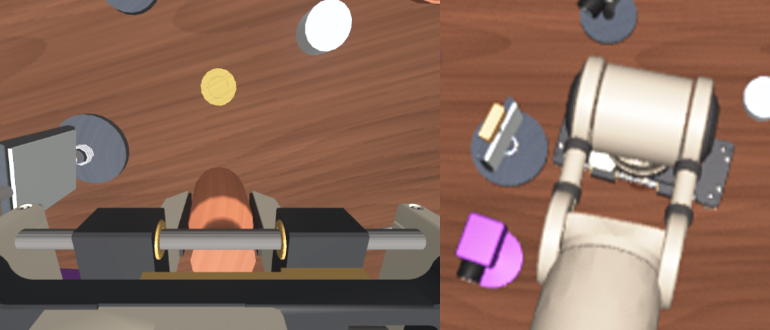

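{"name": "apply_moves", "arguments": {
  "plan": [
    [0, 0.03, -0.001, 0, 0, 0, 1],
    [-0.001, 0.06, -0.002, 0, 0, 0, 1],
    [-0.001, 0.09, -0.002, 0, 0, 0, 1],
    [-0.001, 0.11, -0.002, 0, 0, 0, 1],
    [-0.001, 0.12, -0.002, 0, 0, 0, 1]
  ]
}}

```text
time: 5.25
tool_pos: [0.5483, -0.0194, 0.0586]
tool_rot: [-1.57, -0.002, 2.886]
contact_force: [-1.1, 0.0, -3.0]
opening: 0.0434
```

{"name": "apply_moves", "arguments": {
  "plan": [
    [0, 0.003, 0, 0, 0, 0, 1],
    [0, 0.006, 0, 0, 0, 0, 1],
    [0, 0.009, 0, 0, 0, 0, 1],
    [0, 0.011, 0, 0, 0, 0, 1],
    [0, 0.011, 0, 0, 0, 0, 1]
  ]
}}

```text
time: 5.88
tool_pos: [0.5491, -0.0185, 0.0487]
tool_rot: [-1.571, 0.0, 2.887]
contact_force: [-1.0, -0.1, -2.4]
opening: 0.0435
```

{"name": "apply_moves", "arguments": {
  "plan": [
    [0, 0.0005, 0, 0, 0, 0, 1],
    [0, 0.001, 0, 0, 0, 0, 1],
    [0, 0.0015, 0, 0, 0, 0, 1],
    [0, 0.0015, 0, 0, 0, 0, 1],
    [0, 0.0015, 0, 0, 0, 0, 1]
  ]
}}

```text
time: 6.5
tool_pos: [0.5495, -0.0185, 0.0478]
tool_rot: [-1.571, 0.001, 2.887]
contact_force: [-0.6, 0.2, 5.7]
opening: 0.0436
```

Contact with the bench at 5.7 N. Opening slowly.

{"name": "apply_moves", "arguments": {
  "plan": [
    [0, 0, 0, 0, 0, 0, 0],
    [0, 0, 0, 0, 0, 0, -0.2],
    [0, 0, 0, 0, 0, 0, -0.5],
    [0, 0, 0, 0, 0, 0, -0.8],
    [0, 0, 0, 0, 0, 0, -1]
  ]
}}

```text
time: 7.12
tool_pos: [0.5491, -0.0185, 0.0471]
tool_rot: [-1.571, -0.0, 2.886]
contact_force: [-0.1, -0.7, -0.0]
opening: 0.0804
```

{"name": "apply_moves", "arguments": {
  "plan": [
    [0, 0, 0, 0, 0, 0, -1],
    [0, -0.02, 0, 0, 0, 0, -1],
    [0, -0.05, 0, 0, 0, 0, -1],
    [0, -0.09, 0, 0, 0, 0, -1],
    [0, -0.13, 0, 0, 0, 0, -1]
  ]
}}

```text
time: 7.75
tool_pos: [0.5489, -0.0185, 0.1783]
tool_rot: [-1.571, -0.0, 2.887]
contact_force: [0.3, 0.4, -0.8]
opening: 0.0917
```

{"name": "apply_moves", "arguments": {
  "plan": [
    [0, -0.04, 0, 0, 0, 0, -1],
    [0, -0.08, 0, 0, 0, 0, -1],
    [0, -0.1, 0, 0, 0, 0, -1],
    [0, -0.1, 0, 0, 0, 0, -1],
    [0, -0.1, 0, 0, 0, 0, -1]
  ]
}}

```text
time: 8.38
tool_pos: [0.5486, -0.0184, 0.2759]
tool_rot: [-1.571, -0.002, 2.887]
contact_force: [0.2, -0.7, -0.7]
opening: 0.0915
```

Run:
```python
from h import *
o=robot.observe();im=cams.read_camera("wrist");cv2.imwrite("pics/w3.png",im);s=cams.read_camera("side");cv2.imwrite("pics/s3.png",s)
C=cam("wrist",o["tool_pos"],o["tool_rot"]);S=cam("side")
for p in ((.6307,-.0412,.036),(.4671,.0026,.036),(.5489,-.0193,0),(.549,-.019,.095),(.5957,.155,.198)): print(proj(C,p),proj(S,p))
goal(.5957,.1555,.27,-3.52)
cv2.imwrite("pics/m3.png",np.hstack([cv2.resize(im,(440,330)),cv2.resize(s[130:330,260:460],(330,330),interpolation=cv2.INTER_CUBIC)]))
```

```text
(np.float64(321.778374278571), np.float64(127.13662642130491)) (np.float64(381.0667852910249), np.float64(263.6223581390095))
(np.float64(320.6003681175346), np.float64(269.44467074900155)) (np.float64(313.9872418770164), np.float64(264.94118292744315))
(np.float64(321.0788085331506), np.float64(196.95059721231425)) (np.float64(347.4401389827422), np.float64(274.8262552545425))
(np.float64(320.98371612362365), np.float64(215.75951981587428)) (np.float64(347.68874946763304), np.float64(246.18259000538677))
(np.float64(68.8990584550051), np.float64(250.28334649428533)) (np.float64(345.2688050026167), np.float64(171.24594630613996))
t 8.475 pos [ 0.5486 -0.0184  0.2757] rot [-1.5705 -0.0027  2.8865] open 0.09138470792601998 F [-0.2058  1.2572  0.1555] q [-0.1731  0.3617  1.3886 -0.0001  1.3939  1.6528]
shift [-0.0018  0.0057 -0.1802] turn deg [-0.0268  7.0678  0.1506]
```

View pics/m3.png

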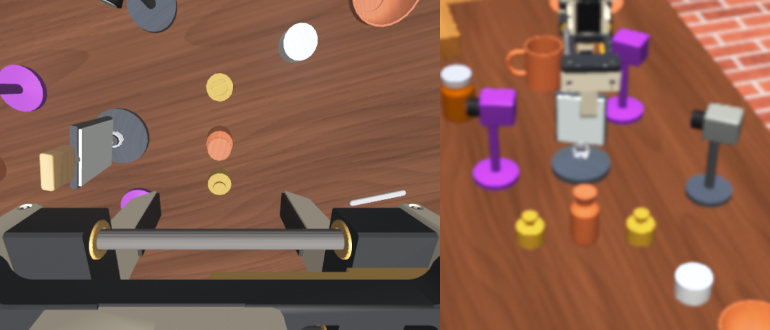

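The vase stands upright between the weights in both views. Next I'm moving over the mirror handle at height.

{"name": "apply_moves", "arguments": {
  "plan": [
    [0, 0, -0.03, 0, 1, 0, -1],
    [0, 0, -0.075, 0, 3, 0, -1],
    [0, 0, -0.12, 0, 5, 0, -1],
    [-0.001, 0, -0.16, 0, 7, 0, -1],
    [-0.002, 0, -0.18, 0, 7, 0, -1]
  ]
}}

```text
time: 9.1
tool_pos: [0.5964, 0.1569, 0.2759]
tool_rot: [-1.57, -0.002, 2.766]
contact_force: [-0.2, -0.2, -0.2]
opening: 0.0916
```

{"name": "apply_moves", "arguments": {
  "plan": [
    [0, 0, 0, 0, 0, 0, -1],
    [0, 0, 0, 0, 0, 0, -1],
    [0, 0, 0, 0, 0, 0, -1],
    [0, 0, 0, 0, 0, 0, -1],
    [0, 0, 0, 0, 0, 0, -1]
  ]
}}

```text
time: 9.72
tool_pos: [0.5965, 0.1547, 0.2774]
tool_rot: [-1.571, 0.0, 2.764]
contact_force: [-0.1, -0.3, 0.2]
opening: 0.092
```

Run:
```python
from h import *
o=robot.observe();im=cams.read_camera("wrist");cv2.imwrite("pics/w4.png",im)
C=cam("wrist",o["tool_pos"],o["tool_rot"])
print(proj(C,(.5957,.1555,.198)))
hsv=cv2.cvtColor(im,cv2.COLOR_BGR2HSV)
u,v=map(int,proj(C,(.5957,.1555,.198)));print(hsv[v-8:v+9:8,u-8:u+9:8].tolist())
goal(.5957,.1555,.175)
```

```text
(np.float64(320.19611737414937), np.float64(253.6781893246225))
[[[21, 76, 248], [22, 65, 249], [16, 109, 189]], [[22, 71, 248], [22, 65, 249], [11, 115, 131]], [[22, 67, 249], [22, 66, 249], [9, 114, 127]]]
t 9.775 pos [0.5965 0.1549 0.2773] rot [-1.5708  0.0003  2.764 ] open 0.09189720024629842 F [-0.0547  0.1553  0.3671] q [ 0.1298  0.4907  1.1821 -0.0001  1.4685  2.0782]
shift [ 0.001   0.1023 -0.0003] turn deg [ 0.0005  0.     -0.016 ]
```

View pics/w4.png

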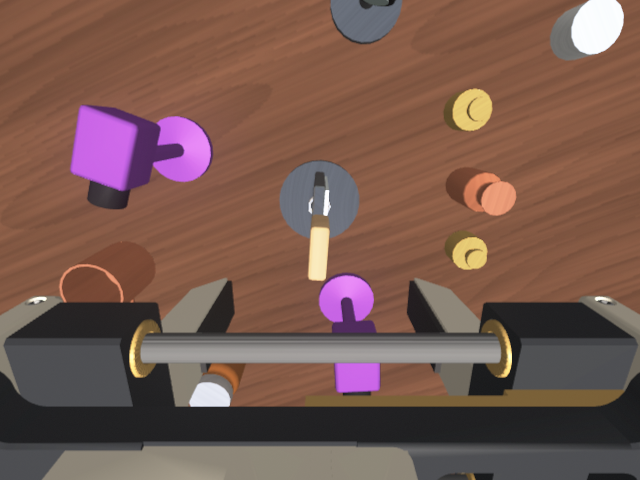

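The handle top is at about (318,253), lying between the fingers and almost aligned with them. I'm fitting its yaw precisely.

Run:
```python
from h import *
im=cv2.imread("pics/w4.png");C=cam("wrist",[.5965,.1549,.2773],[-1.5708,.0003,2.764])
m=cv2.inRange(cv2.cvtColor(im,cv2.COLOR_BGR2HSV),(15,40,225),(30,110,255));m[:215]=0;m[290:]=0;m[:,:295]=0;m[:,345:]=0
pts=np.array([onz(C,u,v,.198)[:2]*1000 for v,u in np.argwhere(m)],np.float32)
(c,s,a)=cv2.minAreaRect(pts);b=cv2.boxPoints((c,s,a));e=[b[1]-b[0],b[2]-b[1]];l=max(e,key=np.linalg.norm)
f=cv2.fitLine(pts,cv2.DIST_L2,0,.01,.01).ravel()
for d in(l,f[:2]):
    n=np.arctan2(d[1],d[0])-np.pi/2;print("normal yaw (mod pi)",(n-np.pi/2)%np.pi-np.pi/2-np.pi/2)
print(c,s,len(pts),f)
w=(.6315,-.04,.036)
ax=c[0]/1000,c[1]/1000
```

```text
normal yaw (mod pi) -0.44246745
normal yaw (mod pi) -0.44289947
(596.091064453125, 157.1266326904297) (12.632048606872559, 40.202423095703125) 908 [  0.9035  -0.4286 596.517  156.9154]
```

{"name": "apply_moves", "arguments": {
  "plan": [
    [0.001, 0.02, -0.001, 0, 2, 0, -1],
    [0.001, 0.045, -0.001, 0, 3.8, 0, -1],
    [0.001, 0.07, -0.001, 0, 3.8, 0, -1],
    [0.001, 0.09, -0.001, 0, 3.8, 0, -1],
    [0.001, 0.102, -0.001, 0, 3.8, 0, -1]
  ]
}}

```text
time: 10.4
tool_pos: [0.5956, 0.1564, 0.1741]
tool_rot: [-1.57, -0.001, 2.698]
contact_force: [1.1, -0.8, 0.8]
opening: 0.0916
```

{"name": "apply_moves", "arguments": {
  "plan": [
    [0, 0, 0, 0, 0, 0, -0.4],
    [0, 0, 0, 0, 0, 0, 0.1],
    [0, 0, 0, 0, 0, 0, 0.5],
    [0, 0, 0, 0, 0, 0, 0.8],
    [0, 0, 0, 0, 0, 0, 1]
  ],
  "squeeze": 25
}}

```text
time: 11.02
tool_pos: [0.596, 0.1565, 0.1755]
tool_rot: [-1.571, 0.0, 2.698]
contact_force: [-0.4, 0.1, 0.3]
opening: 0.0464
```

{"name": "apply_moves", "arguments": {
  "plan": [
    [0, 0, 0, 0, 0, 0, 1],
    [0, 0, 0, 0, 0, 0, 1],
    [0, 0, 0, 0, 0, 0, 1],
    [0, 0, 0, 0, 0, 0, 1],
    [0, 0, 0, 0, 0, 0, 1]
  ]
}}

```text
time: 11.65
tool_pos: [0.5959, 0.1565, 0.1752]
tool_rot: [-1.571, 0.0, 2.698]
contact_force: [-0.1, 0.6, 0.2]
opening: 0.0139
```

Gripped at 13.9 mm, matching the 14 mm handle, with almost no side force. Turning.

{"name": "apply_moves", "arguments": {
  "plan": [
    [0, 0, 0, 0, -4, 0, 1],
    [0, 0, 0, 0, -9, 0, 1],
    [0, 0, 0, 0, -14, 0, 1],
    [0, 0, 0, 0, -19, 0, 1],
    [0, 0, 0, 0, -24, 0, 1]
  ]
}}

```text
time: 12.28
tool_pos: [0.5961, 0.1572, 0.1752]
tool_rot: [-1.572, 0.001, 3.12]
contact_force: [1.4, 3.5, -1.4]
opening: 0.0139
```

{"name": "apply_moves", "arguments": {
  "plan": [
    [0, 0, 0, 0, -5, 0, 1],
    [0, 0, 0, 0, -10, 0, 1],
    [0, 0, 0, 0, -15, 0, 1],
    [0, 0, 0, 0, -19, 0, 1],
    [0, 0, 0, 0, -21.5, 0, 1]
  ]
}}

```text
time: 12.9
tool_pos: [0.596, 0.1579, 0.1752]
tool_rot: [-1.572, 0.001, -2.789]
contact_force: [1.1, 5.4, 0.0]
opening: 0.0141
```

{"name": "apply_moves", "arguments": {
  "plan": [
    [0, 0, 0, 0, 0, 0, 1],
    [0, 0, 0, 0, 0, 0, 1],
    [0, 0, 0, 0, 0, 0, 1],
    [0, 0, 0, 0, 0, 0, 1],
    [0, 0, 0, 0, 0, 0, 1]
  ]
}}

```text
time: 13.52
tool_pos: [0.596, 0.1579, 0.1752]
tool_rot: [-1.572, 0.001, -2.791]
contact_force: [1.3, 5.2, 0.2]
opening: 0.0137
```

Run:
```python
from h import *
o=robot.observe();im=cams.read_camera("wrist");s=cams.read_camera("side");t=cams.read_camera("top")
goal(.596,.1565,.175)
S=cam("side");C=cam("wrist",o["tool_pos"],o["tool_rot"])
n=o["tool_rot"][2]-2*np.pi+np.pi/2;print("normal if jaw-aligned",n)
x=np.array([np.cos(n),np.sin(n)]);y=np.array([-x[1],x[0]]);f=np.array([.596,.1563])+.006*x
for nm,p in(("lens",(.7532,.052)),("lens2",(.7487,.0475)),("lens stand-based",(.743,.0526)),("vase",(.549,-.0185))): print(nm,y@(np.array(p)-f))
a=np.zeros((480,800,3),np.uint8);a[:,:420]=cv2.resize(im,(560,420))[:,:420].repeat(1,0) if 0 else cv2.resize(im[:,:],(420,480))
a[:240,420:]=cv2.resize(s[140:290,270:460],(380,240));a[240:,420:]=cv2.resize(t[90:280,180:400],(380,240))
cv2.imwrite("pics/m5.png",a);cv2.imwrite("pics/w5.png",im);cv2.imwrite("pics/s5.png",s);cv2.imwrite("pics/t5.png",t)
```

```text
t 13.675 pos [0.596  0.1579 0.1752] rot [-1.5724  0.0012 -2.7906] open 0.013777330804152794 F [ 1.7578  6.3896 -1.1138] q [0.1337 0.5596 1.3489 0.002  1.2323 1.3529]
shift [0.0005 0.0002 0.0013] turn deg [ 0.094   0.0001 -0.0671]
normal if jaw-aligned -7.502947199518269
lens 0.11174797927946208
lens2 0.10597498846194342
lens stand-based 0.10237632233431744
vase -0.10424218394865263
```

View pics/m5.png

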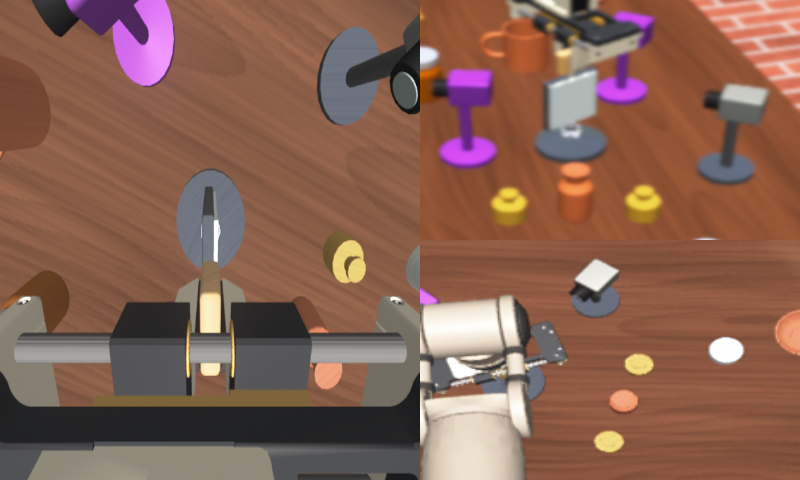

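The mirror turned with the gripper. The vase and weights are in place, and the lens front ring shows at about (617,88) in the wrist picture. I'm using it as an independent check on the lens position.

Run:
```python
from h import *
C=cam("wrist",[.596,.1579,.1752],[-1.5724,.0012,-2.7906])
n=-2.7906+np.pi/2;x=np.array([np.cos(n),np.sin(n)]);y=np.array([-x[1],x[0]]);f=np.array([.596,.1563])+.006*x
for u in (610,617,624):
    L=onz(C,u,88,.14)[:2];print(L,"dist",np.linalg.norm(L-f+.006*x),"y",y@(L-f))
# handle direction in wrist view
im=cv2.imread("pics/w5.png");m=cv2.inRange(cv2.cvtColor(im,cv2.COLOR_BGR2HSV),(15,40,225),(30,110,255));m[:200]=0;m[390:]=0;m[:,:290]=0;m[:,350:]=0
m[320:370]=0
p=np.argwhere(m)[:,::-1].astype(np.float32);w=np.array([onz(C,*q,.198)[:2] for q in p],np.float32)
l=cv2.fitLine(w,cv2.DIST_L2,0,.01,.01).ravel();print(len(p),"handle yaw",np.arctan2(l[1],l[0])%np.pi,"tool x",-2.7906%np.pi,l)
```

```text
[0.7437 0.0581] dist 0.1773384933612871 y 0.10493470608092291
[0.7449 0.0549] dist 0.18015553772572893 y 0.10493651068117568
[0.7461 0.0516] dist 0.18299510529924426 y 0.10493831513133643
937 handle yaw 0.34839666 tool x 0.35099265358979315 [0.9399 0.3414 0.6049 0.1608]
```

```bash
python3 -c "
from cell import robot
print(robot.hand_in())"
```

```text
the job is handed in; nothing more can be done
None
```

I stood the vase upright midway between the brass weights and let go of it. Then I gripped the mirror's wooden handle with 25 N, turned it about 0.8 rad and held it there. I handed in at about 13.7 s; no verdict was reported.

**Last checks:**
- **Vase:** I released it at about (0.549, -0.019), within about 1 mm of the measured spot. It looked upright in the later pictures.
- **Mirror:** the lens lies at y ≈ +0.105 m in the mirror's frame and the vase at ≈ -0.104 m, against a target of ±0.103. The handle lines up with the jaws to 0.003 rad, and the finger opening is 13.8 mm on the 14 mm handle.
- **Weights and bystanders:** they looked unmoved in the pictures, but I did not measure them again, and not all the bystanders showed in the last views.

**Disagreements:**
- **Lens position:** the first top-view estimate put the lens 8 mm too far from the mirror's axis (y = 0.112 m). The wrist view gave 180 mm, as specified. Every estimate was within tolerance.
- **Side force:** about 6 N remained on the wrist while holding the mirror.

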